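# Hold the brake of a linear stage open with its splined key

## Robot

A 6-joint arm with a two-finger parallel gripper is mounted at the origin on the work surface. World frame = base frame: x ahead of the robot, y to its left, z up, the work surface at z = 0. Lengths are in m, angles in degrees, forces in N, time in s.
With the tool pointing down it reaches from about 0.3 to 0.75 m from the base axis. Payload 8.5 kg.
Tool frame: the origin (TCP) lies between the finger pads; the fingertips stand ahead of it and the grasp point (between the pads) lies 8 mm behind it (env.tcp_to_tips is the z of the fingertips in the tool frame, in m); z points along the fingers, x is the direction in which the jaws open and shut, and the axes are right-handed (so a half turn about z gives the same grasp; the last joint's range is limited). The gripper opens to 85 mm and grips with 20 to 120 N. Pads are 22 mm wide; open, the fingers measure 114 mm over their backs; the gripper's body (76 mm by 85 mm) begins 54 mm behind the grasp point. The pads swing forward as they close: fully open they stand 13 mm farther back than shut.
Start: joints at [-83.612, 21.807, 74.336, -0, 83.858, -12.336], TCP at [0.177, -0.521, 0.242] pointing down, gripper open.
Joint ranges: [-178.18, 178.18], [-50.72, 133.34], [12.68, 142.11], [-81.47, 261.47], [9.98, 163.14], [-165.26, 165.26]. Speed limits (degrees/s): [136.94, 136.94, 180, 180, 180, 180].

## Interface

Orientations are given as a 3x3 rotation matrix whose columns are the frame's x, y, z axes.
In Python, from rig import observe, viewer, env gives the robot as it stands.
- The arm moves only by the tool jog_arm, never from a script. Its arguments are lists of equal length, an entry for each row: "dr": the turn, a rotation vector about the tool's x, y, z in rad, a list of three; "slide": the shift along the tool's x, y, z in m, a list of three; "gripper": the opening, from -1 (shut) to 1 (fully open), so that 0 is half open. In form: {"dr": [[rx, ry, rz], ...], "slide": [[dx, dy, dz], ...], "gripper": [gripper, ...]}. A call has exactly 10 rows; each row shifts and turns the commanded pose from where the row before left it, along the tool's axes as they then stand; what a row does not reach is not made up. A row lasts 1/10 s, in which the tool goes at most 50 mm and 8.59 degrees, less where a joint would pass 70% of its speed; a pose out of reach is approached as far as the arm can. A call is refused whole if a number of a shift passes 0.05 or a number of a turn 0.15, either way. A call with a gripper value outside its range is refused whole. The fingers move at their own pace and stop on an object; "force" is the grip in N (left out, the last holds). Time passes only in rows, so rows that do not move let the fingers close, or fill a call up. It gives the time, the measured TCP pose, the force and the opening at its end, in the units of the state.
- observe(): the state, without advancing time (a new reading comes with each control period).
- viewer.get_image(name): name is "side" or "top" or "wrist"; returns a dict with "pixels" (400x640x3 uint8, blue, green, red), "camera_matrix" (3x3 intrinsics, pixels), "R" (3x3) and "t" (3): a world point X has camera coordinates R X + t. Camera axes: x right, y down, z forward; pixel columns grow to the right and rows downward; lengths in m; the calibration is good to about 2 mm. The wrist camera is an equidistant fisheye: a pixel r from the principal point sees the ray r / f radians off the axis. A picture is of the moment at which its call begins. There is no depth.
- env.close_job(): hands the job in, once; it reports no verdict.
The state is a dict: "time_s": time; "q": joint angles; "qvel": joint speeds; "joint_efforts": joint torques, N m; "position": TCP position; "tool_rot": TCP orientation; "ft_force": force on the tool from outside, world axes, zero at the start; "wrist_torque": the same for the moment, N m; "grip_width": finger opening in m.
Only numpy, scipy, OpenCV 4.12 (cv2) and the standard library are available. Lean on these libraries where they do the work, as an engineer would, in place of code of your own. Each camera call takes 0.05 s, during which the arm holds its last target.

## Task

Take the splined release key out of its holder by its soft square head, gripping gently (never with 40 N or more on a finger), turn it until its splines line up with the cross-shaped slots of the hub on the slide carriage, and slide it in. Push it fully home against the spring until its flange sits on the hub, and finish there, still gripping the head and keeping the key pressed down: do not let go. Leave the steel collar, the oil bottle and the spare bearing block where they are.

Things in the scene. Friction and masses are not known exactly. Their poses are not given: they have to be found in the camera images.
- key_head (a point): centre of the amber polyurethane head of the loose key (0.14 to 0.26 kg, one rigid upright piece). Head 32 x 32 mm square, 50 mm high (25 mm up and down from here); below it a steel flange and the splined stem. z up; x and y square to the head's flats and along the splines, so the head shows how the splines lie. Every quarter turn is alike
- key_flange (a point): centre of the underside of the key's round flange (54 mm across, 6 mm thick), 31 mm under key_head, same axes. Below it the 30 mm long stem: four straight splines that form a cross, 36 mm from tip to tip, each 8 mm wide, foot tapered by 2.5 mm
- holder: fixed storage holder: black tube 62 mm outside, 41 mm bore, on a 90 x 90 x 10 mm dark steel foot, rim 55 mm above the table. The key stands upright in it, flange resting on the rim, stem inside the bore, at any angle about the vertical. Origin on the tube's axis at table height
- station: fixed slide unit: base plate 110 x 250 x 10 mm, rail along its own y, dark carriage with green ends, and on it the round steel hub. Origin at table height under the hub's axis; z up. The hub's slots lie along its x and y. Nothing on it rises above the hub's mouth
- hub_mouth (a point): centre of the hub's top face, 100 mm above the table; hub 70 mm across. Its mouth is a vertical cross-shaped hole with slots 11 mm wide, 39 mm from end to end, along the x and y of station: the splines have about 1.5 mm of play on each side. With the key fully home its flange lies on this face (key_flange at hub_mouth)
- plunger (a joint): sprung brass plunger inside the hub, metres pressed down: 0 at rest (top 14 mm below the mouth), 0.016 with the key fully home. The stem's foot meets it when the flange is 16 mm above home. The spring pushes up with 5 N at first and 10 N at home, more than the key weighs, so the key rises if let go
- collar: bystander: loose steel ring, 44 mm outside, 24 mm hole, 16 mm high, lying flat; origin at the centre of its underside
- oiler: bystander: small white upright oil bottle with a black cap, 48 mm across, 110 mm high; origin at the centre of its underside
- bearing: bystander: spare dark bearing block with green ends, 50 x 85 x 28 mm; origin at the centre of its underside
Not all that is in view belongs to the job. What is shaped like the part that bears key_head but blue is not meant.

How it is judged:
By the outcome, as a careful person would: the job done as asked, in the order asked, and still so for the second after the job is handed in, while the arm keeps its last pose, push and grip.
It also fails if it takes over 40 s, if anything falls off the work surface, if the arm or the gripper's body presses on something with over 40 N, if the wrist force passes 120 N, or if a joint passes its speed limit or range.

## Working session

There is one attempt and no reset: what is moved stays moved. The work goes in short steps, Python scripts to look and compute and a tool call to move; the robot and the scene stay as the last step left them, time stands still between calls to the robot, and variables do not carry over. Pictures are saved under pics/ and viewed, and the job is handed in when it is done.

Besides the shell and the picture viewer there is one more tool, called as name(argument=value, ...) on one line, values as JSON. jog_arm: Moves the arm, as the interface text tells. Its arguments: {"type":"object","properties":{"dr":{"type":"array","items":{"type":"array","items":{"type":"number"}}},"slide":{"type":"array","items":{"type":"array","items":{"type":"number"}}},"gripper":{"type":"array","items":{"type":"number"}},"force":{"type":"number"}},"required":["dr","slide","gripper"]}

```bash
mkdir -p pics; ls; cat > h.py <<'E'
import numpy as np, cv2
from rig import observe, viewer, env
def grab(n,tag):
    im=viewer.get_image(n); np.savez(f'pics/{tag}.npz',**{k:np.array(v) for k,v in im.items()}); cv2.imwrite(f'pics/{tag}.png',im['pixels']); return im
def load(tag): return dict(np.load(f'pics/{tag}.npz'))
def ray(im,u,v,fish=False):
    K=im['camera_matrix'];x=(u-K[0,2])/K[0,0];y=(v-K[1,2])/K[1,1]
    if fish:
        r=np.hypot(x,y); d=np.array([0,0,1.]) if r<1e-9 else np.array([np.sin(r)*x/r,np.sin(r)*y/r,np.cos(r)])
    else: d=np.array([x,y,1.]);d/=np.linalg.norm(d)
    R=im['R'];return -R.T@im['t'],R.T@d
def onz(im,u,v,z,fish=False):
    c,d=ray(im,u,v,fish);return c+d*(z-c[2])/d[2]
def tri(rs):
    A=0;b=0
    for c,d in rs:
        P=np.eye(3)-np.outer(d,d);A=A+P;b=b+P@c
    X=np.linalg.solve(A,b);return X,[np.linalg.norm((np.eye(3)-np.outer(d,d))@(X-c)) for c,d in rs]
def proj(im,X,fish=False):
    p=im['R']@np.asarray(X)+im['t'];K=im['camera_matrix']
    if fish:
        th=np.arctan2(np.hypot(p[0],p[1]),p[2]);s=th/np.hypot(p[0],p[1]);x,y=p[0]*s,p[1]*s
    else: x,y=p[0]/p[2],p[1]/p[2]
    return np.array([K[0,0]*x+K[0,2],K[1,1]*y+K[1,2]])
E
python3 - <<'E'
from h import *
for n in ['side','top','wrist']:
    im=grab(n,n+'0');print(n,im['camera_matrix'].tolist(),(-im['R'].T@im['t']).round(3),im['R'].round(3).tolist())
s=observe();print(s,env.tcp_to_tips)
E
```

```text
pics
side [[430.5397459543674, 0.0, 317.15274166136993], [0.0, 430.5397459543674, 204.45860723442905], [0.0, 0.0, 1.0]] [ 0.366 -0.722  0.678] [[0.979, -0.206, 0.01], [-0.117, -0.595, -0.795], [0.17, 0.777, -0.606]]
top [[378.10368612020517, 0.0, 317.56316528570477], [0.0, 378.10368612020517, 197.10312615265963], [0.0, 0.0, 1.0]] [0.487 0.005 0.806] [[0.013, -1.0, -0.008], [-0.996, -0.012, -0.09], [0.09, 0.01, -0.996]]
wrist [[309.70691628693146, 0.0, 317.8057831252494], [0.0, 309.70691628693146, 202.9738447727326], [0.0, 0.0, 1.0]] [ 0.238 -0.5    0.375] [[0.321, -0.947, -0.001], [-0.914, -0.31, 0.261], [-0.248, -0.082, -0.965]]
{'time_s': 0.15, 'q': array([-8.36100361e+01,  2.18324746e+01,  7.43714421e+01,  7.34172381e-05,
        8.38597744e+01, -1.23360240e+01]), 'qvel': array([-0.01210683,  0.02362423, -0.24666476,  0.01338684, -0.04023091,
       -0.05242035]), 'joint_efforts': array([ 1.34264938e-03, -4.48626459e+01, -2.31344354e+01, -2.26339994e-04,
        3.84440224e-03, -1.22922899e-05]), 'position': array([ 0.17654512, -0.52067104,  0.24186995]), 'tool_rot': array([[ 3.21042391e-01, -9.47064817e-01, -1.22451434e-04],
       [-9.47064203e-01, -3.21042326e-01,  1.10485532e-03],
       [-1.08568170e-03, -2.38736024e-04, -9.99999382e-01]]), 'ft_force': array([0.19046942, 0.05182869, 0.14549451]), 'wrist_torque': array([ 0.0164238 , -0.02987649,  0.024072  ]), 'grip_width': 0.08541057491585341} 0.011
```

View pics/top0.png

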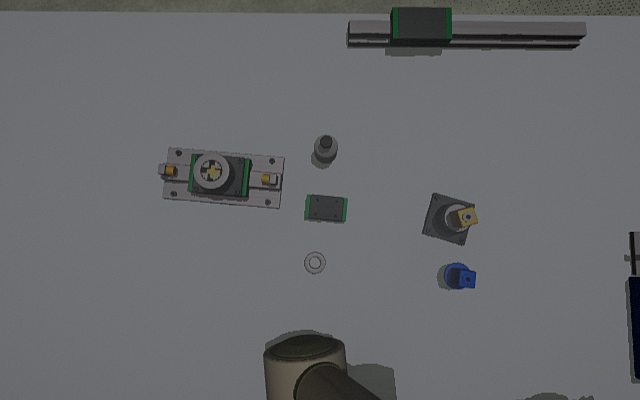

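View pics/side0.png

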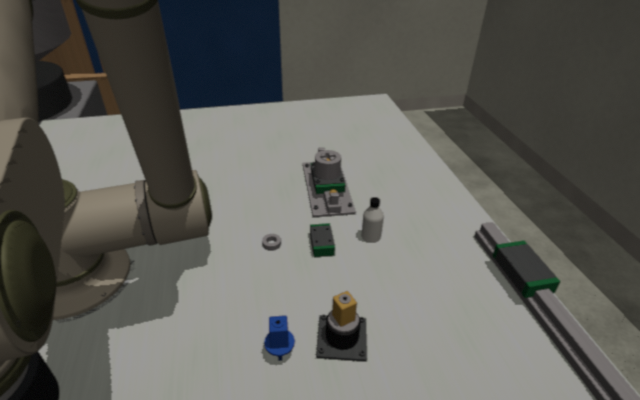

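View pics/wrist0.png

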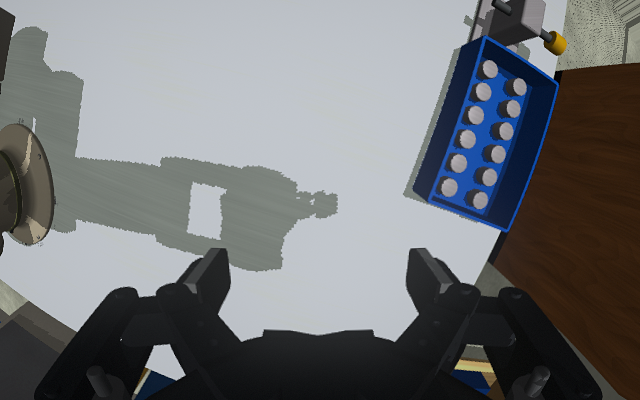

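Two key-shaped candidates: the amber one at top (466,217) / side (344,309), standing in a holder, and the blue one at top (460,277) / side (279,336). The amber one in the holder fits and the blue one is excluded by the text. The small yellow pieces on the station, top (169,170) and (270,179), are end stops. I'll confirm with an enlarged crop.

```bash
python3 - <<'E'
from h import *
t=load('top0');s=load('side0')
a=cv2.resize(t['pixels'][180:300,410:500],None,fx=4,fy=4,interpolation=cv2.INTER_CUBIC)
b=cv2.resize(s['pixels'][285:365,310:375],None,fx=5,fy=5,interpolation=cv2.INTER_CUBIC)
c=cv2.resize(t['pixels'][140:215,155:290],None,fx=3,fy=3,interpolation=cv2.INTER_CUBIC)
o=np.zeros((600,800,3),np.uint8);o[:480,:360]=a;o[:400,365:690]=b
cv2.imwrite('pics/c1.png',o);cv2.imwrite('pics/c2.png',cv2.resize(c,None,fx=1.7,fy=1.7))
for n,im in(('top',t),('side',s)):
    h=cv2.cvtColor(im['pixels'],cv2.COLOR_BGR2HSV);m=cv2.inRange(h,(10,110,60),(32,255,255))
    k,l,st,ce=cv2.connectedComponentsWithStats(m)
    for i in range(1,k):
        if st[i,4]>15:print(n,st[i],ce[i].round(1))
E
```

```text
top [207 165  13  14  81] [212.3 171.2]
top [166 166   8   9  62] [169.3 169.7]
top [262 174   8  10  62] [265.1 178.3]
top [458 207  20  20 165] [467.  216.4]
side [  43    0   76  114 2083] [80.  59.9]
side [330 189   7   4  20] [332.7 190.5]
side [334 294  22  32 383] [345.5 310.3]
```

View pics/c1.png

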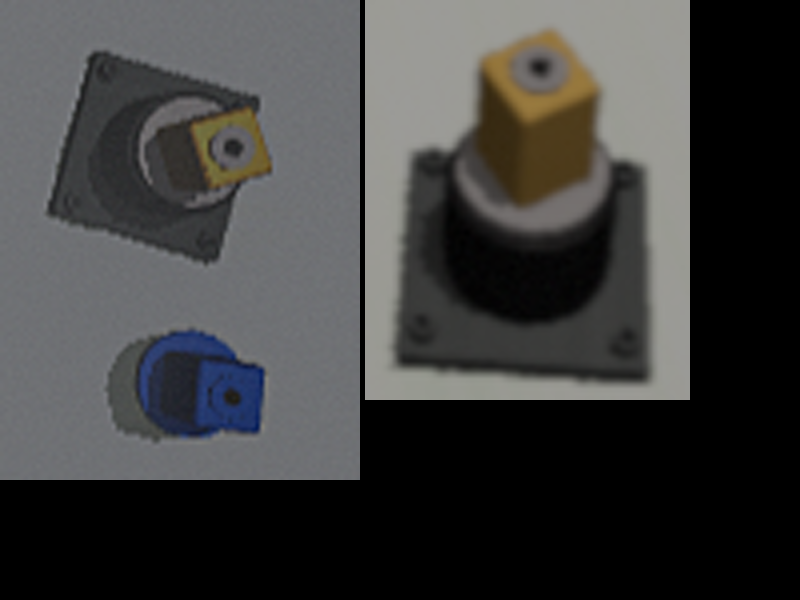

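View pics/c2.png

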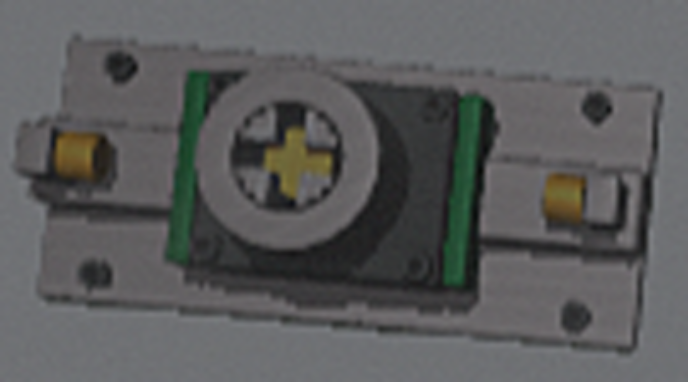

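The crop shows the amber square head with steel flange, standing in the black tube on its dark foot; the blue look-alike stands on the table without a holder. Next I triangulate the head, the hub and the bystanders.

```bash
python3 - <<'E'
from h import *
t=load('top0');s=load('side0')
# head screw
X,e=tri([ray(t,468.0,216.9),ray(s,345.0,298.2)]);print('head top',X.round(4),np.round(e,4))
# hub centre: plunger cross/face. top face ellipse centre from crop: (288,158)/5.1
u,v=155+288/5.1,140+158/5.1
# side: find crop
c=cv2.resize(s['pixels'][140:220,290:360],None,fx=7,fy=7,interpolation=cv2.INTER_CUBIC);cv2.imwrite('pics/c3.png',c)
print(u,v,onz(t,u,v,.1))
# rough table positions
for n,p in dict(collar=(315,262),oiler_base=(325,155),bearing=(326,208),blue=(455,277)).items(): print(n,onz(t,*p,0.0).round(3))
# base corners of station at z=.01
for p in [(169,147),(284,156),(280,208),(163,199)]: print(onz(t,*p,0.01).round(4))
for p in [(433,193),(475,205),(464,245),(422,234)]: print('foot',onz(t,*p,0.01).round(4))
E
```

```text
head top [ 0.5168 -0.2628  0.1137] [0. 0.]
211.47058823529412 170.98039215686276 [0.59799668 0.21325693 0.1       ]
collar [0.423 0.017 0.   ]
oiler_base [ 0.651 -0.002  0.   ]
bearing [ 0.537 -0.005  0.   ]
blue [ 0.396 -0.277  0.   ]
[0.663  0.3331 0.01  ]
[0.6462 0.0858 0.01  ]
[0.5349 0.0919 0.01  ]
[0.5509 0.3405 0.01  ]
foot [ 0.5707 -0.2305  0.01  ]
foot [ 0.5464 -0.3182  0.01  ]
foot [ 0.4626 -0.2933  0.01  ]
foot [ 0.4843 -0.2063  0.01  ]
```

View pics/c3.png

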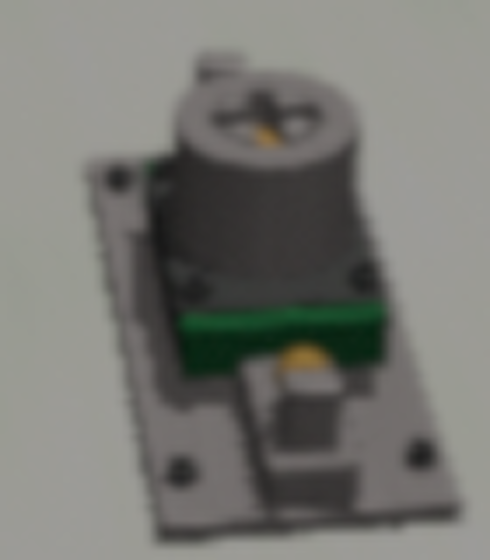

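jog_arm(dr=[[0,0,0],[0,0,0],[0,0,0],[0,0,0],[0,0,0],[0,0,0],[0,0,0],[0,0,0],[0,0,0],[0,0,0.065]], slide=[[-0.015,-0.045,-0.002],[-0.015,-0.045,-0.002],[-0.015,-0.045,-0.002],[-0.015,-0.045,-0.002],[-0.015,-0.045,-0.002],[-0.015,-0.045,-0.002],[-0.015,-0.045,-0.002],[-0.015,-0.045,-0.002],[-0.015,-0.045,-0.002],[0,0,0]], gripper=[1,1,1,1,1,1,1,1,1,1], force=30)

```text
time_s: 1.15
position: [0.52, -0.2593, 0.2599]
tool_rot: [[0.263, -0.965, 0.001], [-0.965, -0.263, 0.001], [-0.001, -0.001, -1.0]]
ft_force: [-0.4, -0.3, 0.4]
grip_width: 0.0856
```

```bash
python3 - <<'E'
from h import *
im=grab('wrist','w1');im=grab('top','t1');s=observe();print(s['time_s'],s['position'],s['tool_rot'].round(4).tolist(),s['q'],s['ft_force'])
E
```

```text
1.25 [ 0.51739069 -0.2620396   0.25982821] [[0.2603, -0.9655, -0.0008], [-0.9655, -0.2603, 0.0004], [-0.0006, 0.0006, -1.0]] [-3.85459413e+01  2.42512258e+01  6.74673974e+01 -8.28423267e-03
  8.83318223e+01  3.63678647e+01] [-1.25646503  0.05818456  0.07119586]
```

View pics/w1.png

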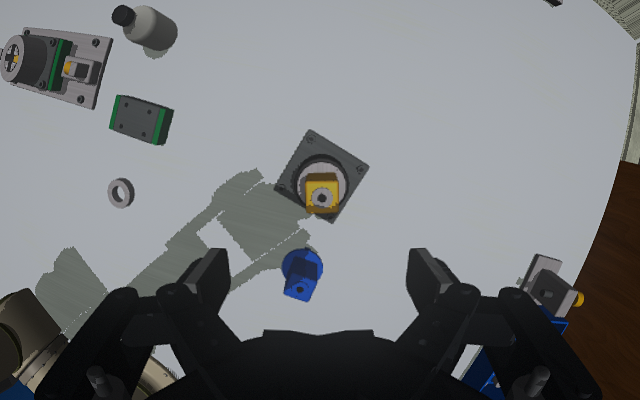

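The wrist picture shows the amber head in its holder at (322,192), with its edges nearly along the image axes. The blue key is at (302,275) and the station at the upper left.

```bash
python3 - <<'E'
from h import *
w=load('w1')
cv2.imwrite('pics/c4.png',cv2.resize(w['pixels'][150:230,280:370],None,fx=7,fy=7,interpolation=cv2.INTER_CUBIC))
E
```

```text
(no output)
```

View pics/c4.png

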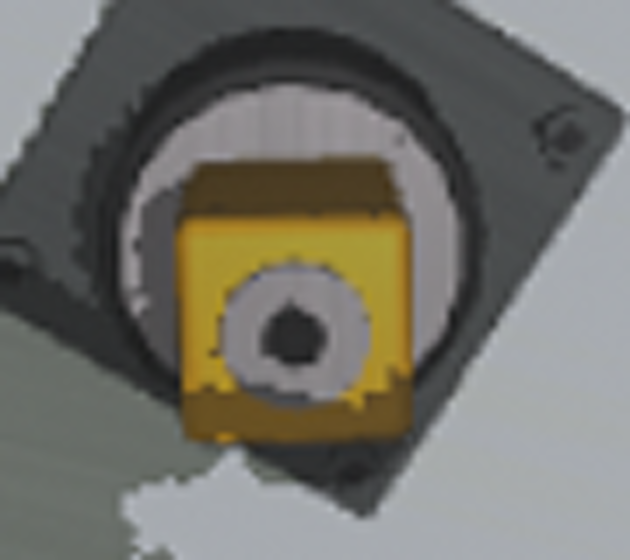

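```bash
python3 - <<'E'
from h import *
w=load('w1');t=load('top0');s=load('side0')
cs=[(180,217),(408,217),(412,437),(186,441)]
P=np.array([onz(w,280+(x)/7-.43,150+y/7-.43,.111,True) for x,y in cs]);print(P.round(4),P.mean(0).round(4))
for i in range(4):
    d=P[(i+1)%4]-P[i];print(np.linalg.norm(d).round(4),np.degrees(np.arctan2(d[1],d[0])).round(1)%90)
hw=ray(w,280+295/7-.43,150+335/7-.43,True)
X,e=tri([hw,ray(t,467.8,216.6),ray(s,344.6,297.8)]);print(X.round(4),np.round(e,4)); print(onz(w,280+295/7-.43,150+335/7-.43,.111,True))
for a,b in [(hw,ray(t,467.8,216.6)),(hw,ray(s,344.6,297.8))]: X,e=tri([a,b]);print(X.round(4),np.round(e,4))
# hub rough from w1 & top & side
E
```

```text
[[ 0.5273 -0.2452  0.111 ]
 [ 0.5352 -0.2744  0.111 ]
 [ 0.5062 -0.2833  0.111 ]
 [ 0.4976 -0.2539  0.111 ]] [ 0.5166 -0.2642  0.111 ]
0.0302 15.299999999999997
0.0304 17.19999999999999
0.0307 16.299999999999997
0.031 16.2
[ 0.5167 -0.2629  0.1145] [0.001  0.001  0.0007]
[ 0.51575462 -0.26419764  0.111     ]
[ 0.5168 -0.2635  0.1125] [0.0009 0.0009]
[ 0.5163 -0.2636  0.1155] [0.0006 0.0006]
```

Head top at (0.5165, -0.2635, 0.1125–0.1155 by triangulation; 0.111 expected), edge about 31 mm, yaw about 16° mod 90. All of this is plausible, so I descend to TCP z ≈ 0.082.

jog_arm(dr=[[0,0,-0.02],[0,0,0],[0,0,0],[0,0,0],[0,0,0],[0,0,0],[0,0,0],[0,0,0],[0,0,0],[0,0,0]], slide=[[0.001,0.001,0.01],[0,0,0.02],[0,0,0.025],[0,0,0.025],[0,0,0.025],[0,0,0.025],[0,0,0.022],[0,0,0.016],[0,0,0.01],[0,0,0]], gripper=[1,1,1,1,1,1,1,1,1,1], force=30)

```text
time_s: 2.25
position: [0.515, -0.2645, 0.081]
tool_rot: [[0.278, -0.961, -0.002], [-0.961, -0.278, 0.002], [-0.002, 0.002, -1.0]]
ft_force: [0.2, 0.5, 0.3]
grip_width: 0.0854
```

```bash
python3 - <<'E'
from h import *
im=grab('wrist','w2');s=observe();print(s['time_s'],s['position'],s['ft_force'])
im=grab('side','s2')
o=np.zeros((400,800,3),np.uint8);o[:]=0
o[:,:400]=load('w2')['pixels'][:,120:520];o[:,400:]=cv2.resize(load('s2')['pixels'][200:400,240:440],None,fx=2,fy=2)
cv2.imwrite('pics/c5.png',o)
E
```

```text
2.3 [ 0.51554978 -0.26467557  0.08206782] [ 0.46479355 -0.38554804  0.59118796]
```

View pics/c5.png

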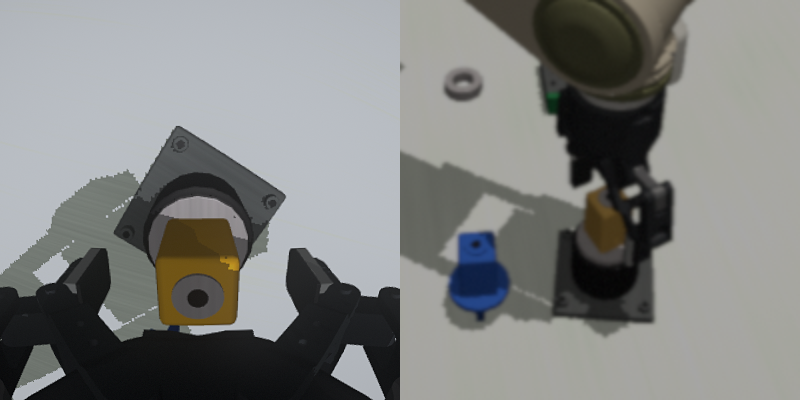

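The head sits centred between the open fingers (198 in the crop, midway between the tips at 108 and 288). I close slowly at 30 N.

jog_arm(dr=[[0,0,0],[0,0,0],[0,0,0],[0,0,0],[0,0,0],[0,0,0],[0,0,0],[0,0,0],[0,0,0],[0,0,0]], slide=[[0,0,0],[0,0,0],[0,0,0],[0,0,0],[0,0,0],[0,0,0],[0,0,0],[0,0,0],[0,0,0],[0,0,0]], gripper=[0.5,0.2,0,-0.08,-0.14,-0.18,-0.22,-0.26,-0.32,-0.4], force=30)

```text
time_s: 3.35
position: [0.5161, -0.2642, 0.0824]
tool_rot: [[0.278, -0.961, 0.0], [-0.961, -0.278, 0.0], [0.0, -0.0, -1.0]]
ft_force: [1.2, 1.9, 1.7]
grip_width: 0.0315
```

jog_arm(dr=[[0,0,0],[0,0,0],[0,0,0],[0,0,0],[0,0,0],[0,0,0],[0,0,0],[0,0,0],[0,0,0],[0,0,0]], slide=[[0,0,0],[0,0,0],[0,0,0],[0,0,0],[0,0,0],[0,0,-0.002],[0,0,-0.002],[0,0,-0.002],[0,0,-0.002],[0,0,-0.002]], gripper=[-0.6,-0.8,-1,-1,-1,-1,-1,-1,-1,-1], force=30)

```text
time_s: 4.35
position: [0.5161, -0.2642, 0.0924]
tool_rot: [[0.278, -0.961, -0.0], [-0.961, -0.278, 0.0], [-0.0, 0.0, -1.0]]
ft_force: [-0.2, 0.5, -2.3]
grip_width: 0.0316
```

```bash
python3 - <<'E'
from h import *
im=grab('wrist','w3');s=observe();print(s['time_s'],s['position'],s['ft_force'],s['grip_width'])
im=grab('side','s3')
o=np.zeros((400,800,3),np.uint8);o[:]=0
o[:,:400]=load('w3')['pixels'][:,120:520];o[:,400:]=cv2.resize(load('s3')['pixels'][220:370,270:420],(400,400))
cv2.imwrite('pics/c6.png',o)
E
```

```text
4.4 [ 0.51617449 -0.26432634  0.09278146] [-0.05441955  0.31901159 -1.18065531] 0.03162326267296045
```

View pics/c6.png

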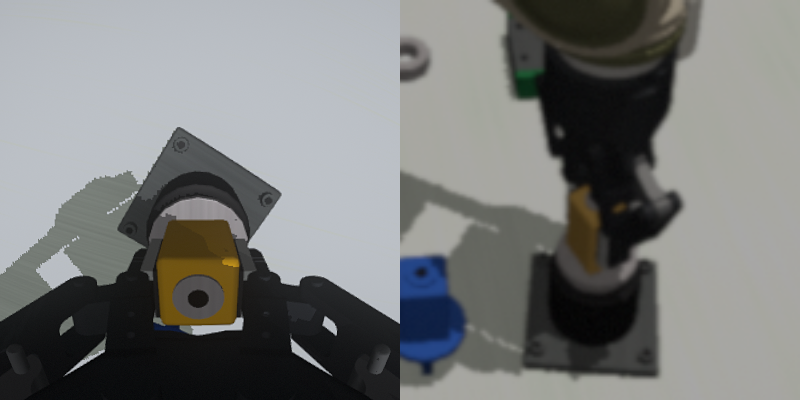

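The grasp holds: width 31.6 mm, the head hasn't moved in the grip, and the wrist carries about 2 N. I lift clear and carry it toward the hub.

jog_arm(dr=[[0,0,0],[0,0,0],[0,0,0],[0,0,0],[0,0,0],[0,0,0],[0,0,0],[0,0,0],[0,0,0],[0,0,0]], slide=[[0,0,-0.015],[0,0,-0.035],[0,0,-0.045],[0,0,-0.035],[-0.01,-0.0025,0],[-0.02,-0.005,0],[-0.03,-0.0075,0],[-0.03,-0.0075,0],[-0.03,-0.0075,0],[-0.03,-0.0075,0]], gripper=[-1,-1,-1,-1,-1,-1,-1,-1,-1,-1], force=30)

```text
time_s: 5.45
position: [0.5091, -0.1069, 0.2204]
tool_rot: [[0.279, -0.96, -0.004], [-0.96, -0.279, 0.002], [-0.003, 0.003, -1.0]]
ft_force: [0.0, -0.3, -1.6]
grip_width: 0.0316
```

jog_arm(dr=[[0,0,0],[0,0,0],[0,0,0],[0,0,0],[0,0,0],[0,0,0],[0,0,0],[0,0,0],[0,0,0],[0,0,0]], slide=[[-0.034,-0.0085,0],[-0.034,-0.0085,0],[-0.034,-0.0085,0],[-0.034,-0.0085,0],[-0.034,-0.0085,0],[-0.034,-0.0085,0],[-0.034,-0.0085,0],[-0.034,-0.0085,0],[-0.024,-0.006,0],[-0.012,-0.003,0]], gripper=[-1,-1,-1,-1,-1,-1,-1,-1,-1,-1], force=30)

```text
time_s: 6.45
position: [0.4967, 0.21, 0.2206]
tool_rot: [[0.281, -0.96, -0.004], [-0.96, -0.281, -0.0], [-0.001, 0.004, -1.0]]
ft_force: [0.3, 0.6, -2.6]
grip_width: 0.0317
```

jog_arm(dr=[[0,0,0.06],[0,0,0.1],[0,0,0.1],[0,0,0.06],[0,0,0.027],[0,0,0],[0,0,0],[0,0,0],[0,0,0],[0,0,0]], slide=[[0,0,0],[0,0,0],[0,0,0],[0,0,0],[0,0,0],[0,0,0],[0,0,0],[0,0,0],[0,0,0],[0,0,0]], gripper=[-1,-1,-1,-1,-1,-1,-1,-1,-1,-1], force=30)

```text
time_s: 7.45
position: [0.4987, 0.2075, 0.2223]
tool_rot: [[-0.065, -0.998, -0.0], [-0.998, 0.065, 0.0], [-0.0, 0.0, -1.0]]
ft_force: [0.2, -0.3, -1.6]
grip_width: 0.032
```

```bash
python3 - <<'E'
from h import *
im=grab('wrist','w4');s=observe();print(s['time_s'],s['position'],s['tool_rot'].round(4).tolist(),s['q'],s['ft_force'],s['grip_width'])
E
```

```text
7.5 [0.49867764 0.20753238 0.22232718] [[-0.065, -0.9979, 0.0], [-0.9979, 0.065, -0.0], [0.0, -0.0, -1.0]] [ 1.00315909e+01  2.17019254e+01  7.79404703e+01 -1.32886317e-03
  8.03565272e+01  1.03756678e+02] [ 0.94473751 -0.25878374 -1.98107685] 0.03177328044702912
```

View pics/w4.png

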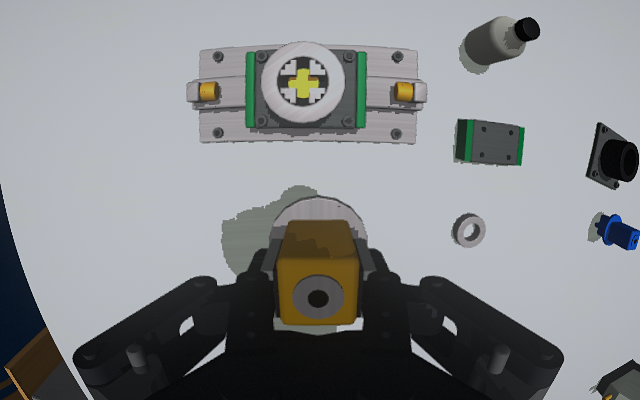

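The wrist view shows the hub at (303,83), its slots nearly along the image axes, and the gripped key below at (318,297).

```bash
python3 - <<'E'
from h import *
w=load('w4')
cv2.imwrite('pics/c7.png',cv2.resize(w['pixels'][35:130,255:355],None,fx=6,fy=6,interpolation=cv2.INTER_CUBIC))
cv2.imwrite('pics/c8.png',cv2.resize(w['pixels'][190:340,255:385],None,fx=4,fy=4,interpolation=cv2.INTER_CUBIC))
for p in [(318,297.5)]:
    print('screw',onz(w,*p,.2509,True))
E
```

```text
screw [0.49731783 0.20723561 0.2509    ]
```

View pics/c7.png

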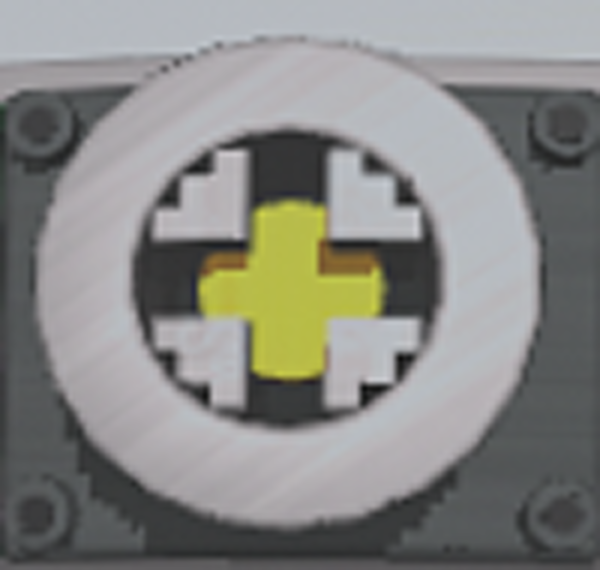

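View pics/c8.png

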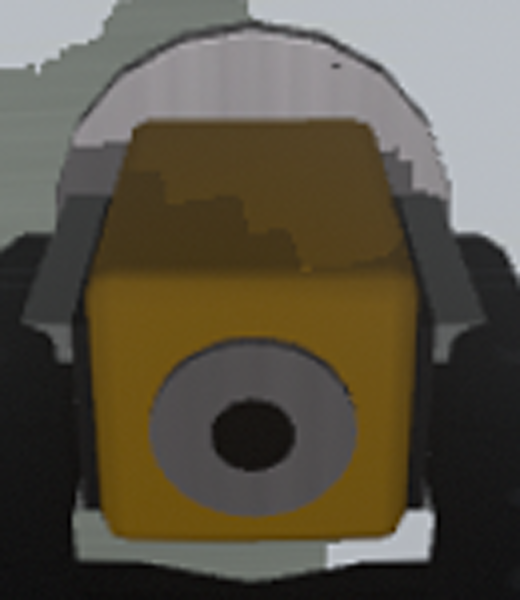

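```bash
python3 - <<'E'
from h import *
from scipy.optimize import least_squares
w=load('w4');T=np.array([.49868,.20753,.22233])
px=lambda x,y:(255+(x+.5)/6-.5,35+(y+.5)/6-.5)
ins=[(248,240),(329,240),(329,320),(247,320)]
P=np.array([onz(w,*px(*p),.1,True) for p in ins]);print('inner',P.mean(0).round(4),np.linalg.norm(np.roll(P,-1,0)-P,axis=1).round(4))
ends=dict(t=[(248,150),(329,150)],b=[(248,410),(329,408)],l=[(154,240),(154,320)],r=[(419,240),(419,320)])
E={k:np.mean([onz(w,*px(*p),.1,True) for p in v],0) for k,v in ends.items()}
for a,b in('tb','lr'):
    d=E[a]-E[b];print(a,b,((E[a]+E[b])/2).round(4),np.linalg.norm(d).round(4),(np.degrees(np.arctan2(d[1],d[0]))).round(2))
# rim circle
R=[(38,285),(540,285),(290,38),(290,528)]
Q=np.array([onz(w,*px(*p),.1,True) for p in R]);print('rim',Q.round(4).tolist(),'ctr',(Q[:2].mean(0)+Q[2:].mean(0))/2,np.linalg.norm(Q[0]-Q[1]),np.linalg.norm(Q[2]-Q[3]))
# edges of slot: long lines
for a,b in [((248,150),(248,410)),((329,150),(329,408)),((154,240),(419,240)),((154,320),(419,320))]:
    d=onz(w,*px(*a),.1,True)-onz(w,*px(*b),.1,True);print('ang',np.degrees(np.arctan2(d[1],d[0])).round(2))
# head
pz=lambda x,y:(255+(x+.5)/4-.5,190+(y+.5)/4-.5)
for z in (.249,.2509,.253):
    C=np.array([onz(w,*pz(*p),z,True) for p in [(89,273),(416,273),(405,538),(101,538)]])
    c=(C-T)@np.array([[-.065,-.998,0],[-.998,.065,0],[0,0,-1]])
    print(z,'head tool',c[:,:2].round(4).tolist(),c.mean(0).round(4)); 
    cc=(onz(w,*pz(253.5,427),z,True)-T)@np.array([[-.065,-.998,0],[-.998,.065,0],[0,0,-1]]);print(cc.round(4))
# flange outline: top of flange back edge (252,22)crop: top surface z = TCP+.0036-.025
zf=T[2]+.0036-.025
f=[(252,24),(58,190),(450,195)]
for p in f: print('fl',((onz(w,*pz(*p),zf,True)-T)@np.array([[-.065,-.998,0],[-.998,.065,0],[0,0,-1]])).round(4))
E
```

```text
inner [0.5977 0.2131 0.1   ] [0.011  0.0112 0.0111 0.0112]
t b [0.598  0.2131 0.1   ] 0.0362 -3.75
l r [0.5979 0.2134 0.1   ] 0.0359 85.5
rim [[0.6003, 0.2473, 0.1], [0.595, 0.1792, 0.1], [0.6322, 0.2107, 0.1], [0.5635, 0.2152, 0.1]] ctr [0.59774463 0.21308112 0.1       ] 0.06827518125972817 0.06883177469905949
ang -3.75
ang -3.75
ang 85.46
ang 85.54
0.249 head tool [[-0.0152, -0.0151], [0.0158, -0.0151], [0.0164, 0.0165], [-0.0158, 0.0165]] [ 0.0003  0.0007 -0.0267]
[ 0.0004  0.002  -0.0267]
0.2509 head tool [[-0.0149, -0.016], [0.0155, -0.016], [0.0161, 0.0151], [-0.0155, 0.0151]] [ 0.0003 -0.0005 -0.0286]
[ 0.0004  0.0008 -0.0286]
0.253 head tool [[-0.0146, -0.017], [0.0152, -0.017], [0.0158, 0.0134], [-0.0152, 0.0134]] [ 0.0003 -0.0018 -0.0307]
[ 0.0004 -0.0005 -0.0307]
fl [ 0.0002 -0.0275  0.0214]
fl [-0.0259 -0.0046  0.0214]
fl [ 0.0269 -0.0039  0.0214]
```

Hub: wrist view (0.5978, 0.2132), top view (0.5980, 0.2133). Slot width measures 11.1 mm at z = 0.1, which confirms the height, and the slot yaw is about -4.1°. The key sits within 0.5 mm of the tool axis. I move above the hub and stop with the foot about 8 mm above the mouth.

jog_arm(dr=[[0,0,0],[0,0,0],[0,0,0],[0,0,0],[0,0,0],[0,0,0.005],[0,0,0],[0,0,0],[0,0,0],[0,0,0]], slide=[[-0.0015,-0.012,0],[-0.0035,-0.027,0],[-0.0035,-0.027,0],[-0.0025,-0.02,0],[-0.0014,-0.0121,0],[0,0,0.01],[0,0,0.018],[0,0,0.018],[0,0,0.011],[0,0,0]], gripper=[-1,-1,-1,-1,-1,-1,-1,-1,-1,-1], force=30)

```text
time_s: 8.5
position: [0.5962, 0.2134, 0.1635]
tool_rot: [[-0.07, -0.998, -0.004], [-0.998, 0.07, -0.001], [0.001, 0.004, -1.0]]
ft_force: [-0.5, 0.4, -2.5]
grip_width: 0.0316
```

```bash
python3 - <<'E'
from h import *
w=load('w4');t=load('top0');s0=load('side0')
r1=ray(w,255+288.5/6-.4,35+280/6-.4,True);r2=ray(t,155+288/5.1-.4,140+158/5.1-.4);r3=ray(s0,327.8,157.0)
for rs in([r1,r2],[r1,r2,r3]): X,e=tri(rs);print('hub',X.round(4),np.round(e,4))
grab('wrist','w5');grab('side','s5')
s=observe();print(s['time_s'],s['position'],s['tool_rot'].round(4).tolist(),s['ft_force'],s['grip_width'])
o=np.zeros((400,800,3),np.uint8)
o[:,:400]=load('w5')['pixels'][:,120:520];o[:,400:]=cv2.resize(load('s5')['pixels'][90:210,270:390],(400,400),interpolation=cv2.INTER_CUBIC)
cv2.imwrite('pics/c9.png',o)
E
```

```text
hub [0.5976 0.2129 0.1041] [0.0005 0.0005]
hub [0.5981 0.2137 0.0991] [0.0006 0.001  0.0006]
8.6 [0.59735931 0.21360091 0.16580521] [[-0.07, -0.9975, 0.0006], [-0.9975, 0.07, 0.0001], [-0.0001, -0.0006, -1.0]] [ 0.41962499  0.21199898 -2.07918047] 0.031763283909922335
```

View pics/c9.png

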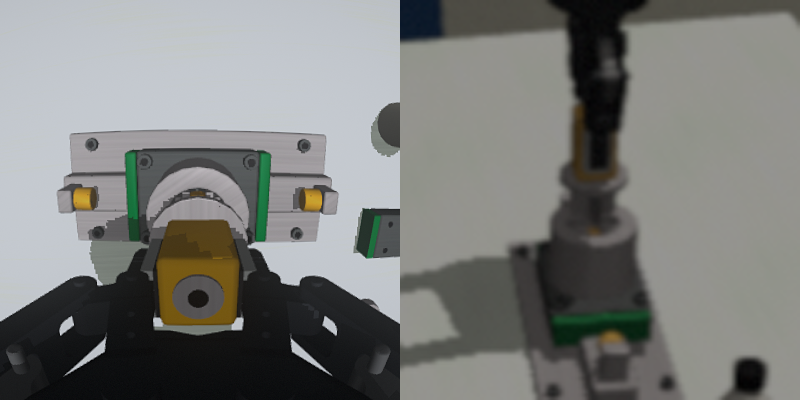

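The key stands upright right over the hub mouth, with the foot just above it and the flange and hub centred on the same column. I enter slowly and watch the force.

jog_arm(dr=[[0,0,0],[0,0,0],[0,0,0],[0,0,0],[0,0,0],[0,0,0],[0,0,0],[0,0,0],[0,0,0],[0,0,0]], slide=[[0,0,0.002],[0,0,0.002],[0,0,0.002],[0,0,0.002],[0,0,0.0015],[0,0,0.0015],[0,0,0.0015],[0,0,0.0015],[0,0,0.001],[0,0,0]], gripper=[-1,-1,-1,-1,-1,-1,-1,-1,-1,-1], force=30)

```text
time_s: 9.6
position: [0.5973, 0.2135, 0.1502]
tool_rot: [[-0.07, -0.998, -0.0], [-0.998, 0.07, -0.0], [0.0, 0.0, -1.0]]
ft_force: [-0.2, 0.5, -2.2]
grip_width: 0.0323
```

```bash
python3 - <<'E'
from h import *
grab('wrist','w6');grab('side','s6')
s=observe();print(s['time_s'],s['position'],s['ft_force'],s['wrist_torque'],s['grip_width'])
o=np.zeros((400,800,3),np.uint8)
o[:,:400]=load('w6')['pixels'][:,120:520];o[:,400:]=cv2.resize(load('s6')['pixels'][110:190,290:370],(400,400),interpolation=cv2.INTER_CUBIC)
cv2.imwrite('pics/c10.png',o)
E
```

```text
9.7 [0.59741331 0.21354944 0.15034366] [-0.02547036 -0.44260722 -1.8974874 ] [-0.0128407  -0.00486878 -0.00309072] 0.031960571133582784
```

View pics/c10.png

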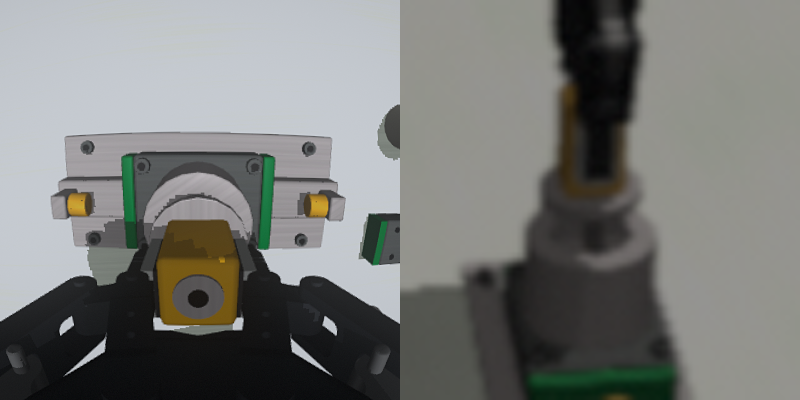

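No contact force and the foot is about 7 mm inside the mouth, so I continue onto the plunger.

jog_arm(dr=[[0,0,0],[0,0,0],[0,0,0],[0,0,0],[0,0,0],[0,0,0],[0,0,0],[0,0,0],[0,0,0],[0,0,0]], slide=[[0,0,0.002],[0,0,0.0025],[0,0,0.0025],[0,0,0.002],[0,0,0.002],[0,0,0.002],[0,0,0.002],[0,0,0.002],[0,0,0.002],[0,0,0]], gripper=[-1,-1,-1,-1,-1,-1,-1,-1,-1,-1], force=30)

```text
time_s: 10.7
position: [0.5975, 0.2135, 0.1315]
tool_rot: [[-0.07, -0.998, 0.0], [-0.998, 0.07, 0.0], [-0.0, -0.0, -1.0]]
ft_force: [-2.0, -1.2, 5.9]
grip_width: 0.0318
```

```bash
python3 - <<'E'
from h import *
grab('wrist','w7');grab('side','s7')
s=observe();print(s['time_s'],s['position'],s['ft_force'],s['wrist_torque'],s['grip_width'])
o=np.zeros((400,800,3),np.uint8)
o[:,:400]=cv2.resize(load('w7')['pixels'][140:340,220:420],(400,400),interpolation=cv2.INTER_CUBIC);o[:,400:]=cv2.resize(load('s7')['pixels'][110:190,290:370],(400,400),interpolation=cv2.INTER_CUBIC)
cv2.imwrite('pics/c11.png',o)
E
```

```text
10.8 [0.59746918 0.2134984  0.13170702] [-2.50133382 -0.45511946  6.11634467] [-0.12704685  0.55782014 -0.02269858] 0.031995488473502524
```

View pics/c11.png

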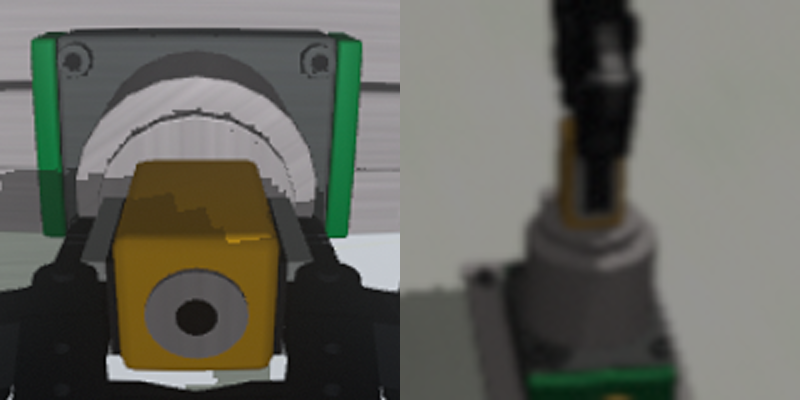

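The spring is engaged (+6 N net). There is a small side force of -2.5 N in x, so I ease 0.5 mm that way and go the last millimetres gently.

jog_arm(dr=[[0,0,0],[0,0,0],[0,0,0],[0,0,0],[0,0,0],[0,0,0],[0,0,0],[0,0,0],[0,0,0],[0,0,0]], slide=[[0,0.0003,0],[0,0.0002,0.0005],[0,0,0.0005],[0,0,0.0005],[0,0,0.0005],[0,0,0.0005],[0,0,0.0005],[0,0,0.0005],[0,0,0.0005],[0,0,0]], gripper=[-1,-1,-1,-1,-1,-1,-1,-1,-1,-1], force=30)

```text
time_s: 11.8
position: [0.5973, 0.2135, 0.128]
tool_rot: [[-0.07, -0.998, 0.002], [-0.998, 0.07, 0.0], [-0.0, -0.002, -1.0]]
ft_force: [-1.7, -1.7, 6.1]
grip_width: 0.0317
```

```bash
python3 - <<'E'
from h import *
grab('wrist','w8');grab('side','s8')
s=observe();print(s['time_s'],s['position'],s['ft_force'],s['wrist_torque'],s['grip_width'])
o=np.zeros((400,800,3),np.uint8)
o[:,:400]=cv2.resize(load('w8')['pixels'][140:340,220:420],(400,400),interpolation=cv2.INTER_CUBIC);o[:,400:]=cv2.resize(load('s8')['pixels'][110:190,290:370],(400,400),interpolation=cv2.INTER_CUBIC)
cv2.imwrite('pics/c12.png',o)
E
```

```text
11.9 [0.59733038 0.21353804 0.12806758] [-1.12834268 -0.75807223  6.62803319] [-0.20900149  0.40724117  0.03865385] 0.031643591992575874
```

View pics/c12.png

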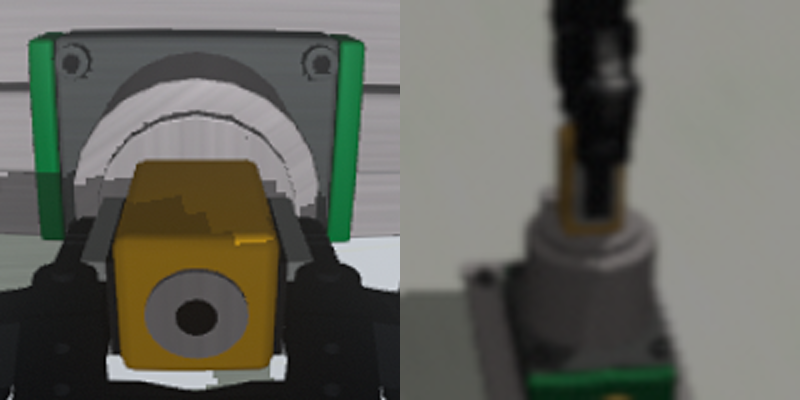

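jog_arm(dr=[[0,0,0],[0,0,0],[0,0,0],[0,0,0],[0,0,0],[0,0,0],[0,0,0],[0,0,0],[0,0,0],[0,0,0]], slide=[[0,0,0.0003],[0,0,0.0003],[0,0,0.0003],[0,0,0.0003],[0,0,0],[0,0,0],[0,0,0],[0,0,0],[0,0,0],[0,0,0]], gripper=[-1,-1,-1,-1,-1,-1,-1,-1,-1,-1], force=30)

```text
time_s: 12.9
position: [0.5974, 0.2135, 0.1274]
tool_rot: [[-0.07, -0.998, 0.002], [-0.998, 0.07, 0.0], [-0.0, -0.002, -1.0]]
ft_force: [-2.2, -0.9, 10.0]
grip_width: 0.0315
```

```bash
python3 - <<'E'
from h import *
grab('wrist','w9')
s=observe();print(s['time_s'],s['position'],s['ft_force'],s['wrist_torque'],s['grip_width'])
E
```

```text
12.95 [0.59736106 0.21353546 0.12740467] [-2.83463449 -1.30611575 11.52465441] [-0.25233859  0.60832587 -0.0252872 ] 0.0319105749855189
```

jog_arm(dr=[[0,0,0],[0,0,0],[0,0,0],[0,0,0],[0,0,0],[0,0,0],[0,0,0],[0,0,0],[0,0,0],[0,0,0]], slide=[[0,0.0003,0.0003],[0,0,0.0003],[0,0,0.0003],[0,0,0.0003],[0,0,0],[0,0,0],[0,0,0],[0,0,0],[0,0,0],[0,0,0]], gripper=[-1,-1,-1,-1,-1,-1,-1,-1,-1,-1], force=30)

```text
time_s: 13.95
position: [0.5974, 0.2135, 0.1274]
tool_rot: [[-0.07, -0.998, 0.004], [-0.998, 0.07, 0.0], [-0.0, -0.004, -1.0]]
ft_force: [-4.5, -1.9, 17.6]
grip_width: 0.0316
```

```bash
python3 - <<'E'
from h import *
grab('wrist','w10');grab('side','s10')
s=observe();print(s['time_s'],s['position'],s['ft_force'],s['wrist_torque'],s['grip_width'],s['tool_rot'].round(4).tolist())
o=np.zeros((400,800,3),np.uint8)
o[:,:400]=cv2.resize(load('w10')['pixels'][140:340,220:420],(400,400),interpolation=cv2.INTER_CUBIC);o[:,400:]=cv2.resize(load('s10')['pixels'][110:190,290:370],(400,400),interpolation=cv2.INTER_CUBIC)
cv2.imwrite('pics/c13.png',o)
w=load('w10')
print('flange/hub rows')
E
```

```text
14.05 [0.59738253 0.21352552 0.12738649] [-5.44388728 -1.51415037 16.9382677 ] [-0.39864443  0.9495861   0.00473487] 0.031533627882806003 [[-0.0701, -0.9975, 0.0039], [-0.9975, 0.0701, 0.0002], [-0.0005, -0.0039, -1.0]]
flange/hub rows
```

View pics/c13.png

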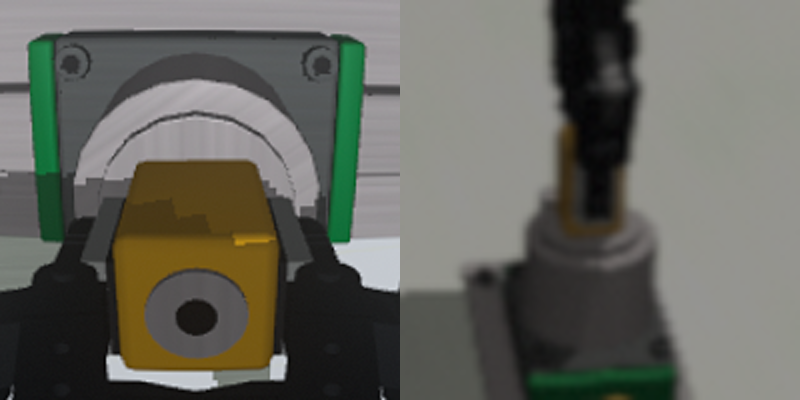

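TCP z stays at 0.1274 while the force rises to 17 N: a hard stop at exactly the expected home height. As an independent check I compare the flange and hub edges in the image with where they must be at home.

```bash
python3 - <<'E'
from h import *
w=load('w10');y=np.array([-.998,.07,0])*-1  # -tool y
H=np.array([.5978,.2134,.1])
K=np.array([.5977,.2133,0])
print('hub back edge pred',proj(w,H+.035*y,True).round(1),'seen 318,180')
for dz in (0,.001,.002,.004): print(dz,'flange top back edge pred',proj(w,K+.027*y+[0,0,.106+dz],True).round(1))
g=cv2.cvtColor(w['pixels'],cv2.COLOR_BGR2GRAY)
print(g[172:222,312:325].mean(1).round(0).astype(int).tolist())
s=observe();print(s['position'],s['ft_force'])
t=grab('top','t10');a,b=load('top0')['pixels'],t['pixels']
s8=load('s10')['pixels'];s0=load('side0')['pixels']
o=np.hstack([b[130:290,150:380],a[130:290,150:380]]);cv2.imwrite('pics/c14.png',cv2.resize(o,None,fx=1.7,fy=1.7))
E
```

```text
hub back edge pred [317.4 178.5] seen 318,180
0 flange top back edge pred [317.6 196.1]
0.001 flange top back edge pred [317.6 196.6]
0.002 flange top back edge pred [317.6 197.1]
0.004 flange top back edge pred [317.6 198. ]
[69, 69, 69, 69, 69, 69, 66, 86, 152, 175, 177, 176, 176, 175, 174, 174, 172, 171, 169, 167, 165, 164, 162, 143, 85, 77, 134, 172, 156, 156, 155, 155, 155, 155, 155, 155, 154, 154, 154, 154, 154, 154, 154, 154, 153, 153, 156, 130, 93, 64]
[0.59738253 0.21352552 0.12738649] [-5.44388728 -1.51415037 16.9382677 ]
```

View pics/c14.png

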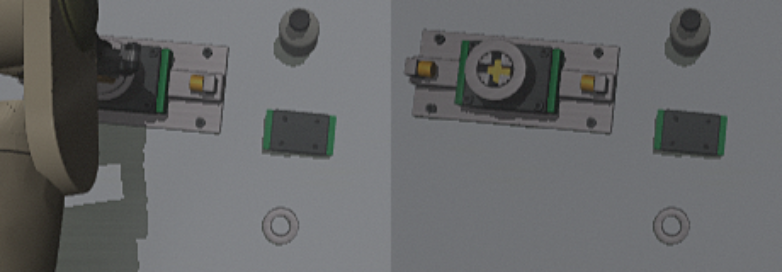

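The flange edge appears at row 197–198, against a prediction of 197 after the hub-edge offset. The dark flange side is about 3 px wide, which matches 6 mm with no gap. Collar, oil bottle and bearing look unmoved in the top view. Handing in.

```bash
python3 - <<'E'
from h import *
s=observe();print(s['time_s'],s['position'],s['ft_force'],s['grip_width'])
print(env.close_job())
E
```

```text
14.1 [0.5973675  0.21355292 0.12738194] [-3.90060403 -1.63408451 17.05755607] 0.03133883923370375
the job is handed in; nothing more can be done
None
```

The key is in the hub, pressed fully home as far as my checks show. I handed the job in at 14.1 s with the head still gripped. I took the amber key from its holder with the grip set to 30 N, turned it about 20° to the hub's slots and pushed it in against the spring.

**Last checks**
- **Home height:** the TCP stopped at z = 0.1274, exactly where the flange should sit on the hub. It stayed there when I commanded a further 1.2 mm down, and the wrist force rose from about 11 to 17 N upward.
- **Flange on hub:** in the wrist picture the flange edge is within 1 pixel of its predicted row. That is only good to about 2 mm, so the hard stop is the stronger evidence.
- **Grip:** the width is steady at 31–32 mm and the head did not slip. The force on each finger is not measured, so the limit of 40 N rests on the 30 N setting.
- **Bystanders:** the collar, oil bottle and bearing block look unmoved in the top view.

**Disagreements**
- Triangulated heights were off by a few millimetres: head top 0.1125–0.1155 against 0.111, and the hub mouth 0.099–0.104 against 0.100.
- While pressing, a side force of 4–5 N and a tool tilt of about 0.2° remained.

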